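# Mount a plaster column model on the scanning turntable and face its relief to the scanner

### The job

Put the plaster column model on the scanner's turntable: slide its foot down over the spigot, then turn it gently, feeling for the drive pin and never forcing or dropping it, until a slot finds the pin and the foot goes down fully home on the faceplate. Leave it with its carved relief squarely facing the scanner, let go and still, and do not disturb the other things on the bench.

Things in the scene. Friction and masses are not known exactly. Their poses are not given: they have to be found in the camera images.
- column: White plaster model of a column, upright on the bench, loose, about 0.36 kg, 138 mm tall: square steel foot, round drum 64 mm in diameter (26 to 94 mm up) with a carved relief on one side, plain round neck on top. Origin: centre of its underside; z up its axis; x out through the middle of the relief. A dark pencil line on the top face runs from the middle towards the relief's side.
- neck (a point): Where to grip the column: on its axis, 121 mm above its underside. The plain neck is round, 46 mm in diameter, from 94 to 138 mm up.
- relief (a point): Middle of the carved relief (an oval panel of scrolls, about 4 mm proud) on the column's drum: 34 mm out from the axis along the column's x, 54 mm above its underside.
- foot (a point): Centre of the foot's underside (column's origin). Foot: steel, 36 mm square, 26 mm high, with an open bore 18.4 mm wide and 82 mm deep from the underside. Two crossed slots, along the column's x and y axes, cut right across the underside: 9.5 mm wide, 14 mm deep.
- scan_rig: Scanning rig, fixed: a turntable and a grey scanner head (55 x 180 x 62 mm, top 142 mm above the bench, lens 200 mm from the axis) on one base bar. Origin on the turntable's axis at bench height, z up, x from the axis towards the scanner: the relief faces the scanner when the column's x points along the rig's x. Turntable: 140 mm wide at the bottom rim.
- spigot_tip (a point): Centre of the top end of the steel spigot, on the turntable's axis, 105 mm above the bench. The spigot is 16 mm in diameter and stands 50 mm above the faceplate; its top 6 mm taper to 9 mm.
- drive_pin (a point): Top of the drive pin on the turntable's axis, 9 mm above the faceplate. The pin is a level steel rod 6 mm thick and 46 mm long, straight through the spigot. Its direction is not reported (this point does not turn with it) and may be any. A foot whose slots are not in line with it rests on it 9 mm short of home; in line (a quarter turn brings the other slot), it drops over it.
- faceplate (a point): Centre of the turntable's faceplate (120 mm in diameter), 55 mm above the bench. It turns, with spigot and pin, without end either way. It is stiff: about 0.3 N m to turn, stays where left. Pushed down with less than about 15 N, a foot resting on the pin slides round without dragging the pin along. Once the column is home, turning it turns the faceplate, with about 0.1 rad of play.
- scanner_lens (a point): Middle lens on the front of the scanner head, 200 mm from the turntable's axis, 107 mm above the bench.
- tin: Bystander: closed round tin with a paper label, 70 mm in diameter, 83 mm tall. Origin: centre of its underside.
- mallet: Bystander: carver's round wooden mallet standing on its head, 88 mm in diameter, 195 mm tall. Origin: centre of its underside.
- carton: Bystander: closed cardboard box, 130 x 90 x 45 mm. Origin: centre of its underside.
- chisel: Bystander: wood chisel lying flat, 215 mm long, 24 mm high. Origin: below its ferrule, about mid length; x towards the blade.
Not all that is in view belongs to the job. What is shaped like the column but red is not meant.

How it is judged (in metres and radians):
At the end, for the whole second after the job is handed in: The column stands upright on the turntable, its foot home over the drive pin (underside within 4 mm of the faceplate, axis within 4 mm of the spigot's, tilt below 0.06 rad), its relief towards the scanner within 0.12 rad, released and at rest (z of column in the frame of scan_rig between 0.05 and 0.059 m and horizontal distance between column and spigot_tip below 0.004 m and angle between column's own z axis and vertical below 0.06 rad and angle between the x axis of column and the x axis of scan_rig, either way round below 0.12 rad and x of relief in the frame of scan_rig above 0.02 m and linear speed of column below 0.01 m/s and angular speed of column below 0.05 rad/s); the robot touches nothing.
It fails at once if the column is forced: pressed on the rig with more than 80 N while held (contact force between column and scan_rig above 80 N and contact force between the fingers and column above 2 N).
It fails at once if the column is dropped from a height onto the rig (blow of more than 125 N; settling over the pin by its own weight stays below that) (contact force between column and scan_rig above 125 N).
It fails at once if the column is tipped over (more than 0.6 rad) (angle between column's own z axis and vertical above 0.6 rad).
It fails at once if a bystander is disturbed (moved more than 30 mm) (distance of any of tin, mallet, carton, chisel from where it was at the start of the episode above 0.03 m).
It also fails if it takes over 56 s, if anything falls off the work surface, if the arm or the gripper's body presses on something with over 40 N, if the wrist force passes 120 N, or if a joint passes its speed limit or range.

### The arm

A 6-joint arm with a two-finger parallel gripper is mounted at the origin on the work surface. World frame = base frame: x ahead of the robot, y to its left, z up, the work surface at z = 0. Lengths are in mm, angles in rad, forces in N, time in s.
With the tool pointing down it reaches from about 275 to 750 mm from the base axis. Payload 10.2 kg.
Tool frame: the origin (TCP) lies between the finger pads; the fingertips stand 25 mm ahead of it and the grasp point (between the pads) lies 6 mm ahead of it; z points along the fingers, y is the line along which they close (so a half turn about z gives the same grasp; the last joint's range is limited). The gripper opens to 85 mm and grips with 20 to 120 N. Pads are 22 mm wide; open, the fingers measure 114 mm over their backs; the gripper's body (76 mm by 85 mm) begins 54 mm behind the grasp point. The pads swing forward as they close: fully open they stand 13 mm farther back than shut.
Start: joints at [-1.474, 0.313, 1.498, -0, 1.331, -0.223], TCP at [165.035, -498.392, 228.594] pointing down, gripper open.
Joint ranges: [-2.94, 2.94], [-0.97, 2.17], [0.19, 2.56], [-1.23, 4.37], [0.02, 3.11], [-2.88, 2.88]. Speed limits (rad/s): [2.39, 2.39, 3.01, 3.14, 3.14, 3.14].

### API

Orientations are given as a unit quaternion [w, x, y, z].
In Python, from rig import ctrl, eyes, finish_job gives the robot as it stands.
- The arm moves only by the tool step_arm, never from a script. Its argument "increments" is a list of rows, each an object of numbers: "dx", "dy", "dz": the shift along the tool's x, y, z in units of 25 mm (1.0 is 25 mm); "wx", "wy", "wz": the turn, a rotation vector about the tool's x, y, z in units of 6 degrees (1.0 is 6 degrees). A call has 1 to 5 rows; each row shifts and turns the commanded pose from where the row before left it, along the tool's axes as they then stand; what a row does not reach is not made up. A row lasts 1/10 s, in which the tool goes at most 50 mm and 8.59 degrees, less where a joint would pass 70% of its speed; a pose out of reach is approached as far as the arm can. A call is refused whole if a number of a shift passes 1 or a number of a turn 1, either way. A call with a gripper value outside its range is refused whole. "fingers" is the finger opening in mm, from 0 to 85.4, set as the call begins (left out, the last holds). The fingers move at their own pace and stop on an object; "squeeze" is the grip in N (left out, the last holds). Time passes only in rows, so rows that do not move let the fingers close. It gives the time, the measured TCP pose, the force, the opening and the grip force at its end, in the units of the state.
- ctrl.sense(): the state, without advancing time (a new reading comes with each control period).
- eyes.capture(name): name is "side" or "top"; returns a dict with "frame" (420x560x3 uint8, blue, green, red), "fx", "fy", "cx", "cy" (pixels), "R" (3x3) and "t" (3): a world point X has camera coordinates R X + t. Camera axes: x right, y down, z forward; pixel columns grow to the right and rows downward; lengths in mm; the calibration is good to about 2 mm. A picture is of the moment at which its call begins. There is no depth.
- finish_job(): hands the job in; it is judged then, once.
Trained networks look in the newest picture that a camera, given by its name, has taken for a name from the list of things; names that differ only in an ending like _2 or _b are one class to them, and where a whole thing is asked for, a point or a joint stands for the part that bears it (a point fixed in the world has none). Each returns a list of dicts, best first, with "p" (0 to 1); they miss things now and then, are a little off and sometimes report something else, mostly with a low value. They report only what shows in the picture. A call takes as long as a camera call. They do not tell look-alikes from the thing itself.
- eyes.cut_out(camera, label): "mask" (420x560 bool, what is visible of it).
- eyes.landmark_of(camera, label): "point" ([x, y, z] in mm, in the coordinates of the camera as it stood for that picture, good to about 4 mm: a listed point, or the origin of a listed thing).
The state is a dict: "time_s": time; "joints": joint angles; "dq": joint speeds; "tau": joint torques, N m; "eef_pos": TCP position; "ee_rot": TCP orientation; "force": force on the tool from outside, world axes, zero at the start; "wrist_torque": the same for the moment, N m; "grip_width": opening from 0.0 (shut) to 1.0 (fully open); "grip_force": force on a finger pad.
Only numpy, scipy, OpenCV 4.12 (cv2) and the standard library are available. Lean on these libraries where they do the work, as an engineer would, in place of code of your own. Each camera call takes 0.05 s, during which the arm holds its last target. There are 200 camera calls.

## Working session

There is one attempt and no reset: what is moved stays moved. The work goes in short steps, Python scripts to look and compute and a tool call to move; the robot and the scene stay as the last step left them, time stands still between calls to the robot, and variables do not carry over. Pictures are saved under pics/ and viewed, at most 10 in all, crops included, and the job is handed in when it is done.

Besides the shell and the picture viewer there is one more tool, called after "Request:" by a JSON object that holds its "name" and its "arguments", one argument or row to a line. step_arm: Moves the arm, as the interface text tells. Its arguments: {"type":"object","properties":{"increments":{"type":"array"},"fingers":{"type":"number"},"squeeze":{"type":"number"}},"required":["increments"]}

```bash
mkdir -p pics
cat > h.py <<'E'
import numpy as np, cv2
from rig import ctrl, eyes, finish_job
from scipy.spatial.transform import Rotation as Ro
def w(c,p): return np.array(c["R"]).T@(np.array(p)-np.array(c["t"]))
def rot(s): q=s["ee_rot"]; return Ro.from_quat([q[1],q[2],q[3],q[0]])
def pix(c,X):
    p=np.array(c["R"])@np.array(X)+np.array(c["t"]); return np.array([c["fx"]*p[0]/p[2]+c["cx"],c["fy"]*p[1]/p[2]+c["cy"]])
def ray(c,u,v):
    R=np.array(c["R"]); d=R.T@np.array([(u-c["cx"])/c["fx"],(v-c["cy"])/c["fy"],1]); return -R.T@np.array(c["t"]),d/np.linalg.norm(d)
def atz(c,u,v,z):
    o,d=ray(c,u,v); return o+d*(z-o[2])/d[2]
def tri(c1,u1,c2,u2):
    o1,d1=ray(c1,*u1);o2,d2=ray(c2,*u2)
    s=np.linalg.lstsq(np.array([d1,-d2]).T,o2-o1,rcond=None)[0]; a=o1+s[0]*d1;b=o2+s[1]*d2
    return (a+b)/2,np.linalg.norm(a-b)
E
python3 - <<'E'
from h import *
s=ctrl.sense(); print({k:np.round(v,3) for k,v in s.items()}); print(rot(s).as_matrix().round(3))
for n in("side","top"):
    c=eyes.capture(n); cv2.imwrite(f"pics/{n}0.png",c["frame"])
    print(n,"cam at",(-np.array(c["R"]).T@np.array(c["t"])).round())
    for l in("column","neck","relief","foot","scan_rig","spigot_tip","drive_pin","faceplate","scanner_lens","tin","mallet","carton","chisel"):
        print(l,[(round(d["p"],2),w(c,d["point"]).round().tolist(),pix(c,w(c,d["point"])).round().tolist()) for d in eyes.landmark_of(n,l)])
E
```

```text
{'time_s': np.float64(0.0), 'joints': array([-1.474,  0.313,  1.498, -0.   ,  1.331, -0.223]), 'dq': array([-0.001, -0.002, -0.001, -0.001,  0.   , -0.001]), 'tau': array([-0.0000e+00, -4.1226e+01, -2.5974e+01, -0.0000e+00,  4.0000e-03,
        0.0000e+00]), 'eef_pos': array([ 165.001, -498.116,  228.007]), 'ee_rot': array([-0.001,  0.987,  0.159,  0.   ]), 'force': array([ 0.588, -0.248, -0.04 ]), 'wrist_torque': array([-0.001,  0.008,  0.044]), 'grip_force': np.float64(0.0), 'grip_width': np.float64(1.001)}
[[ 0.949  0.314 -0.   ]
 [ 0.314 -0.949  0.001]
 [ 0.    -0.001 -1.   ]]
side cam at [ 321. 1311.  868.]
column [(0.93, [451.0, -221.0, 1.0], [328.0, 217.0]), (0.93, [345.0, -271.0, 6.0], [361.0, 212.0]), (0.65, [428.0, -353.0, 3.0], [339.0, 199.0])]
neck [(0.71, [456.0, -221.0, 121.0], [328.0, 185.0]), (0.64, [428.0, -352.0, 122.0], [341.0, 168.0]), (0.63, [352.0, -267.0, 128.0], [362.0, 180.0])]
relief [(0.95, [481.0, -200.0, 55.0], [319.0, 205.0]), (0.77, [407.0, -328.0, 58.0], [345.0, 189.0]), (0.66, [314.0, -273.0, 59.0], [372.0, 199.0])]
foot [(0.95, [428.0, -350.0, -0.0],
[... 1128 characters left out ...]
0]), (0.67, [410.0, -327.0, 53.0], [379.0, 257.0]), (0.57, [313.0, -267.0, 54.0], [361.0, 289.0])]
foot [(0.85, [455.0, -217.0, 0.0], [342.0, 245.0]), (0.68, [429.0, -352.0, 3.0], [384.0, 253.0])]
scan_rig [(0.71, [521.0, 111.0, 1.0], [241.0, 225.0])]
spigot_tip [(0.7, [526.0, 109.0, 105.0], [238.0, 219.0])]
drive_pin [(0.73, [525.0, 113.0, 64.0], [239.0, 221.0])]
faceplate [(0.68, [524.0, 113.0, 59.0], [239.0, 222.0])]
scanner_lens [(0.81, [408.0, 272.0, 105.0], [184.0, 258.0])]
tin []
mallet [(0.67, [454.0, -219.0, 121.0], [347.0, 241.0]), (0.61, [357.0, 411.0, -1.0], [148.0, 276.0])]
carton [(0.73, [654.0, -462.0, -2.0], [414.0, 185.0])]
chisel [(0.6, [789.0, -96.0, 2.0], [303.0, 146.0])]
```

Run:
```python
import cv2,numpy as np
t=cv2.imread("pics/top0.png");s=cv2.imread("pics/side0.png")
a=cv2.resize(t[215:305,320:420],None,fx=4,fy=4,interpolation=cv2.INTER_CUBIC)
b=cv2.resize(s[150:240,300:400],None,fx=4,fy=4,interpolation=cv2.INTER_CUBIC)
cc=cv2.resize(t[185:285,150:300],(400,240),interpolation=cv2.INTER_CUBIC);d=cv2.resize(s[200:300,240:390],(400,240),interpolation=cv2.INTER_CUBIC)
cv2.imwrite("pics/comp0.png",np.vstack([np.hstack([a,b]),np.hstack([cc,d])]))
```

```text
(no output)
```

View pics/comp0.png

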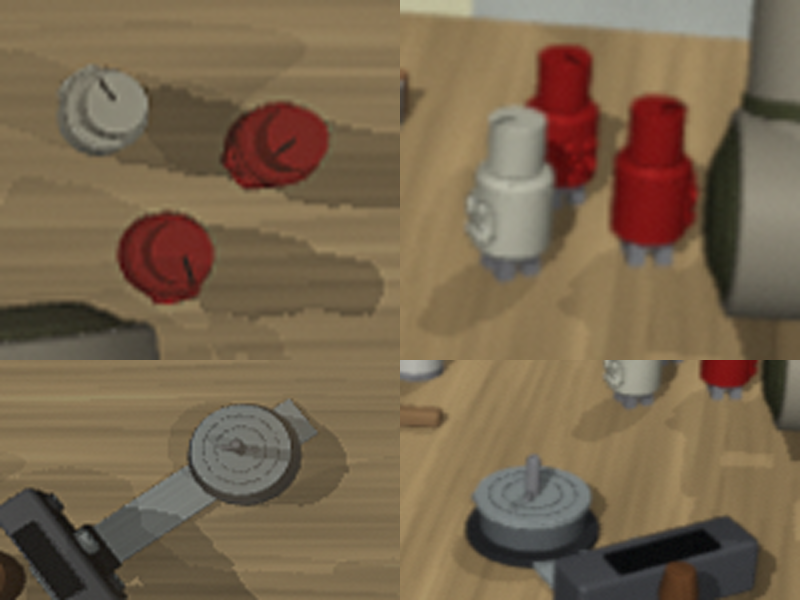

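View pics/top0.png

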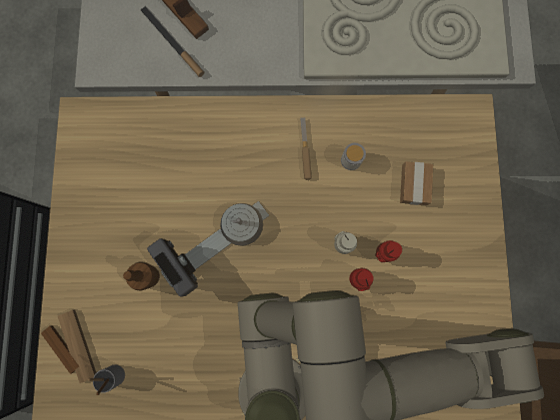

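The top view shows the white column at about (345,242), with red look-alikes at (388,250) and (361,279). The turntable is at (240,222) and the scanner head at (172,265). Next I'll refine the positions by repeated detection and look closely at the pencil line and the pin.

Run:
```python
from h import *
acc={}
for k in range(4):
    for n in("side","top"):
        c=eyes.capture(n)
        for l,(x,y) in {"neck":(456,-219),"relief":(481,-204),"spigot_tip":(524,110),"faceplate":(524,110),"scanner_lens":(407,272)}.items():
            for d in eyes.landmark_of(n,l):
                p=w(c,d["point"])
                if np.hypot(p[0]-x,p[1]-y)<25: acc.setdefault((l,n),[]).append(p); break
for k,v in sorted(acc.items()): print(k,len(v),np.mean(v,0).round(1),np.std(v,0).round(1))
t=eyes.capture("top"); s=eyes.capture("side"); 
print("fx",t["fx"],s["fx"])
# neck top face centre & spigot tip predicted pixels
for n,X in {"necktop":(456,-219,138),"spig":(524,110,105),"plate":(524,110,55)}.items(): print(n,pix(t,X).round(1),pix(s,X).round(1))
def z(c,X,r,S=390):
    u,v=np.round(pix(c,X)).astype(int); print("crop origin",u-r,v-r,"scale",S/(2*r)); return cv2.resize(c["frame"][v-r:v+r,u-r:u+r],(S,S),interpolation=cv2.INTER_NEAREST)
cv2.imwrite("pics/z1.png",np.vstack([np.hstack([z(t,(456,-219,138),15,300),z(t,(524,110,60),24,300)]),np.hstack([z(s,(456,-219,80),26,300),z(s,(524,110,75),26,300)])]))
```

```text
('faceplate', 'side') 4 [522.5 111.6  61.1] [0.8 2.6 0.6]
('faceplate', 'top') 4 [525.  113.9  58.6] [0.1 1.4 0.6]
('neck', 'side') 4 [ 456.1 -221.2  123.5] [0.8 2.  2. ]
('neck', 'top') 3 [ 453.8 -219.2  118.9] [1.6 1.  1.4]
('relief', 'side') 4 [ 484.3 -198.7   53. ] [1.6 1.8 1.2]
('relief', 'top') 4 [ 481.7 -203.5   53.2] [0.5 0.5 0.7]
('scanner_lens', 'side') 4 [406.7 271.4 111.8] [2.2 1.9 1.3]
('scanner_lens', 'top') 4 [404.6 269.  106.9] [0.6 1.9 1.4]
('spigot_tip', 'side') 4 [520.7 110.7 108.2] [0.2 0.9 0.8]
('spigot_tip', 'top') 4 [526.5 107.1 105.4] [1.9 0.8 1.3]
fx 438.8768978074262 531.3680286147214
necktop [348.  240.1] [328.5 180.1]
spig [238.  219.4] [289.1 240.5]
plate [239.7 221.7] [288.8 255.9]
crop origin 333 225 scale 10.0
crop origin 216 198 scale 6.25
crop origin 302 170 scale 5.769230769230769
crop origin 263 224 scale 5.769230769230769
```

View pics/z1.png

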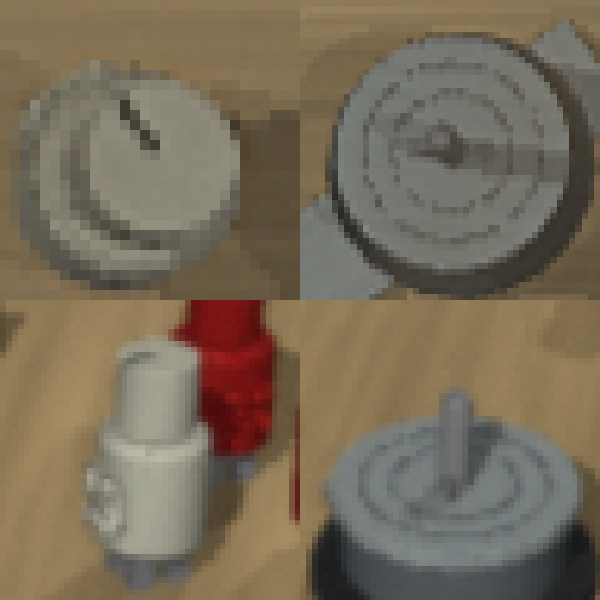

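The close crop puts the column top centre at about pixel (348.6,239.7), which gives roughly (456,-220) mm with a relief yaw of about 35°. The plate centre is near (239.6,222), giving (524,110), and the lens direction is about 126°. Faint pin marks suggest a pin direction of about 45–70°. I'm starting the move.

Request:
{"name": "step_arm", "arguments": {
  "increments": [
    {"dx": 0.97, "dy": -0.46},
    {"dx": 0.97, "dy": -0.46},
    {"dx": 0.97, "dy": -0.46},
    {"dx": 0.97, "dy": -0.46},
    {"dx": 0.97, "dy": -0.46}
  ],
  "fingers": 72,
  "squeeze": 30
}}

```text
invalid input at $.increments[0]: expected keys dx, dy, dz, wx, wy, wz
```

Request:
{"name": "step_arm", "arguments": {
  "increments": [
    {"dx": 0.97, "dy": -0.46},
    {"dx": 0.97, "dy": -0.46},
    {"dx": 0.97, "dy": -0.46},
    {"dx": 0.97, "dy": -0.46},
    {"dx": 0.97, "dy": -0.46}
  ]
}}

```text
invalid input at $.increments[0]: expected keys dx, dy, dz, wx, wy, wz
```

Request:
{"name": "step_arm", "arguments": {
  "increments": [
    {"dx": 0.97, "dy": -0.46},
    {"dx": 0.97, "dy": -0.46},
    {"dx": 0.97, "dy": -0.46},
    {"dx": 0.97, "dy": -0.46},
    {"dx": 0.97, "dy": -0.46}
  ]
}}

```text
invalid input at $.increments[0]: expected keys dx, dy, dz, wx, wy, wz
```

Request:
{"name": "step_arm", "arguments": {
  "increments": [
    {"wz": -0.9},
    {"wz": -0.9},
    {"wz": -0.9},
    {"wz": -0.9},
    {"wz": -0.9}
  ]
}}

```text
invalid input at $.increments[0]: expected keys dx, dy, dz, wx, wy, wz
```

Request:
{"name": "step_arm", "arguments": {
  "increments": [
    {"wz": -0.78},
    {"dz": 0},
    {"dz": 0}
  ]
}}

```text
invalid input at $.increments[0]: expected keys dx, dy, dz, wx, wy, wz
```

Request:
{"name": "step_arm", "arguments": {
  "increments": [
    {"dx": 0.97, "dy": -0.46, "dz": 0, "wx": 0, "wy": 0, "wz": 0},
    {"dx": 0.97, "dy": -0.46, "dz": 0, "wx": 0, "wy": 0, "wz": 0},
    {"dx": 0.97, "dy": -0.46, "dz": 0, "wx": 0, "wy": 0, "wz": 0},
    {"dx": 0.97, "dy": -0.46, "dz": 0, "wx": 0, "wy": 0, "wz": 0},
    {"dx": 0.97, "dy": -0.46, "dz": 0, "wx": 0, "wy": 0, "wz": 0}
  ],
  "fingers": 72,
  "squeeze": 30
}}

```text
time_s: 4.4
eef_pos: [262.7, -404.9, 228.7]
ee_rot: [0.0, 0.987, 0.159, 0.0]
force: [0.2, -0.6, 0.2]
grip_width: 0.841
grip_force: 0.0
```

Request:
{"name": "step_arm", "arguments": {
  "increments": [
    {"dx": 0.97, "dy": -0.46, "dz": 0, "wx": 0, "wy": 0, "wz": 0},
    {"dx": 0.97, "dy": -0.46, "dz": 0, "wx": 0, "wy": 0, "wz": 0},
    {"dx": 0.97, "dy": -0.46, "dz": 0, "wx": 0, "wy": 0, "wz": 0},
    {"dx": 0.97, "dy": -0.46, "dz": 0, "wx": 0, "wy": 0, "wz": 0},
    {"dx": 0.97, "dy": -0.46, "dz": 0, "wx": 0, "wy": 0, "wz": 0}
  ]
}}

```text
time_s: 4.9
eef_pos: [359.8, -312.2, 228.7]
ee_rot: [0.0, 0.987, 0.159, 0.0]
force: [0.2, -0.6, 0.4]
grip_width: 0.84
grip_force: 0.0
```

Request:
{"name": "step_arm", "arguments": {
  "increments": [
    {"dx": 0.97, "dy": -0.46, "dz": 0, "wx": 0, "wy": 0, "wz": 0},
    {"dx": 0.97, "dy": -0.46, "dz": 0, "wx": 0, "wy": 0, "wz": 0},
    {"dx": 0.97, "dy": -0.46, "dz": 0, "wx": 0, "wy": 0, "wz": 0},
    {"dx": 0.97, "dy": -0.46, "dz": 0, "wx": 0, "wy": 0, "wz": 0},
    {"dx": 0.97, "dy": -0.46, "dz": 0, "wx": 0, "wy": 0, "wz": 0}
  ]
}}

```text
time_s: 5.4
eef_pos: [456.8, -219.4, 228.7]
ee_rot: [0.0, 0.987, 0.159, 0.0]
force: [-0.8, -0.3, -0.1]
grip_width: 0.843
grip_force: 0.0
```

Request:
{"name": "step_arm", "arguments": {
  "increments": [
    {"dx": 0, "dy": 0, "dz": 0, "wx": 0, "wy": 0, "wz": -0.9},
    {"dx": 0, "dy": 0, "dz": 0, "wx": 0, "wy": 0, "wz": -0.9},
    {"dx": 0, "dy": 0, "dz": 0, "wx": 0, "wy": 0, "wz": -0.9},
    {"dx": 0, "dy": 0, "dz": 0, "wx": 0, "wy": 0, "wz": -0.9},
    {"dx": 0, "dy": 0, "dz": 0, "wx": 0, "wy": 0, "wz": -0.9}
  ]
}}

```text
time_s: 5.9
eef_pos: [456.1, -220.3, 228.6]
ee_rot: [-0.0, 0.922, 0.387, -0.0]
force: [0.3, -0.7, -0.9]
grip_width: 0.839
grip_force: 0.0
```

Request:
{"name": "step_arm", "arguments": {
  "increments": [
    {"dx": 0, "dy": 0, "dz": 0, "wx": 0, "wy": 0, "wz": -0.78},
    {"dx": 0, "dy": 0, "dz": 0, "wx": 0, "wy": 0, "wz": 0},
    {"dx": 0, "dy": 0, "dz": 0, "wx": 0, "wy": 0, "wz": 0}
  ]
}}

```text
time_s: 6.2
eef_pos: [456.1, -220.3, 228.6]
ee_rot: [0.0, 0.907, 0.422, 0.0]
force: [-0.1, 0.3, 0.1]
grip_width: 0.843
grip_force: 0.0
```

```bash
cat >> h.py <<'E'
def go(X,yang=None):
    s=ctrl.sense(); R=rot(s).as_matrix(); p=np.array(s["eef_pos"])
    ya=np.degrees(np.arctan2(R[1,1],R[0,1])); d=R.T@(np.array(X)-p)
    print("t",round(float(s["time_s"]),2),"p",p.round(1),"yang",ya.round(1),"tilt",np.degrees(np.arccos(-R[2,2])).round(2),"F",np.round(s["force"],1),"T",np.round(s["wrist_torque"],2),"w",round(float(s["grip_width"])*85.4,1),"gf",round(float(s["grip_force"]),1),"q6",round(float(s["joints"][5]),2))
    print("need units dx,dy,dz",(d/25).round(2),"wz",None if yang is None else round(-(yang-ya)/6,2))
E
python3 -c "
from h import *
go((456,-220,127),-40)"
```

```text
t 6.2 p [ 456.1 -220.3  228.6] yang -40.1 tilt 0.0 F [-0.1  0.3  0.1] T [-0.01  0.02  0.03] w 72.0 gf 0.0 q6 0.02
need units dx,dy,dz [ 0.   -0.01  4.06] wz -0.02
```

Request:
{"name": "step_arm", "arguments": {
  "increments": [
    {"dx": 0, "dy": 0, "dz": 1, "wx": 0, "wy": 0, "wz": 0},
    {"dx": 0, "dy": 0, "dz": 1, "wx": 0, "wy": 0, "wz": 0},
    {"dx": 0, "dy": 0, "dz": 1, "wx": 0, "wy": 0, "wz": 0},
    {"dx": 0, "dy": 0, "dz": 0.7, "wx": 0, "wy": 0, "wz": 0},
    {"dx": 0, "dy": 0, "dz": 0.36, "wx": 0, "wy": 0, "wz": 0}
  ]
}}

```text
time_s: 6.7
eef_pos: [455.6, -219.9, 125.7]
ee_rot: [-0.001, 0.907, 0.422, -0.0]
force: [-1.1, -0.3, 1.2]
grip_width: 0.845
grip_force: 0.0
```

Request:
{"name": "step_arm", "arguments": {
  "increments": [
    {"dx": 0, "dy": 0, "dz": 0, "wx": 0, "wy": 0, "wz": 0},
    {"dx": 0, "dy": 0, "dz": 0, "wx": 0, "wy": 0, "wz": 0},
    {"dx": 0, "dy": 0, "dz": 0, "wx": 0, "wy": 0, "wz": 0},
    {"dx": 0, "dy": 0, "dz": 0, "wx": 0, "wy": 0, "wz": 0},
    {"dx": 0, "dy": 0, "dz": 0, "wx": 0, "wy": 0, "wz": 0}
  ],
  "fingers": 20,
  "squeeze": 60
}}

```text
time_s: 7.2
eef_pos: [456.6, -220.7, 128.4]
ee_rot: [0.001, 0.906, 0.423, 0.0]
force: [-1.9, 1.3, 6.9]
grip_width: 0.498
grip_force: 60.5
```

```bash
python3 -c "
from h import *
go((456,-220,270),-40)"
```

```text
t 7.2 p [ 456.6 -220.7  128.4] yang -40.0 tilt 0.13 F [-1.9  1.3  6.9] T [ 0.22  0.35 -0.05] w 42.6 gf 60.5 q6 0.02
need units dx,dy,dz [ 0.01 -0.02 -5.66] wz -0.0
```

Request:
{"name": "step_arm", "arguments": {
  "increments": [
    {"dx": 0, "dy": 0, "dz": -0.5, "wx": 0, "wy": 0, "wz": 0},
    {"dx": 0, "dy": 0, "dz": -1, "wx": 0, "wy": 0, "wz": 0},
    {"dx": 0, "dy": 0, "dz": -1, "wx": 0, "wy": 0, "wz": 0},
    {"dx": 0, "dy": 0, "dz": -1, "wx": 0, "wy": 0, "wz": 0},
    {"dx": 0, "dy": 0, "dz": -1, "wx": 0, "wy": 0, "wz": 0}
  ]
}}

```text
time_s: 7.7
eef_pos: [455.9, -220.1, 241.3]
ee_rot: [0.0, 0.906, 0.423, 0.0]
force: [0.2, 0.2, -2.9]
grip_width: 0.5
grip_force: 61.4
```

Request:
{"name": "step_arm", "arguments": {
  "increments": [
    {"dx": 0, "dy": 0, "dz": -0.9, "wx": 0, "wy": 0, "wz": 0},
    {"dx": 0, "dy": 0, "dz": 0, "wx": 0, "wy": 0, "wz": 0},
    {"dx": 0, "dy": 0, "dz": 0, "wx": 0, "wy": 0, "wz": 0}
  ]
}}

```text
time_s: 8.0
eef_pos: [455.9, -220.1, 261.6]
ee_rot: [-0.0, 0.906, 0.423, -0.0]
force: [0.0, -0.4, -3.2]
grip_width: 0.5
grip_force: 61.6
```

Run:
```python
from h import *
go((524,110,265),51)
for n in("side","top"):
    c=eyes.capture(n); cv2.imwrite(f"pics/{n}2.png",c["frame"])
    for l in("neck","foot","column","relief"):
        print(n,l,[(round(d["p"],2),w(c,d["point"]).round(1).tolist()) for d in eyes.landmark_of(n,l)])
    m=[d for d in eyes.cut_out(n,"column")]
    for d in m: 
        v,u=np.nonzero(d["mask"]); print(n,d["p"],len(u),u.mean().round(1),v.mean().round(1),u.min(),u.max(),v.min(),v.max())
    if n=="side":
        u,v=pix(c,(456,-220,180)).astype(int); A=cv2.resize(c["frame"][v-50:v+50,u-40:u+40],(480,600),interpolation=cv2.INTER_NEAREST); print("org",u-40,v-50); cv2.imwrite("pics/lift.png",A)
```

```text
t 8.0 p [ 455.9 -220.1  261.6] yang -40.0 tilt 0.03 F [ 0.  -0.4 -3.2] T [ 0.04 -0.01  0.01] w 42.7 gf 61.6 q6 0.02
need units dx,dy,dz [11.87 -6.4  -0.13] wz -15.17
side neck [(0.96, [430.5, -350.9, 122.5]), (0.83, [454.0, -224.0, 256.0]), (0.56, [351.2, -266.8, 122.6])]
side foot [(0.83, [431.0, -352.8, -0.9]), (0.65, [348.6, -268.9, 5.7]), (0.55, [454.1, -221.7, 134.0]), (0.26, [738.5, -253.4, 5.0])]
side column [(0.8, [343.6, -274.8, 4.8]), (0.73, [452.3, -214.7, 132.7]), (0.64, [426.3, -353.6, 3.6]), (0.62, [521.4, 111.0, 60.4])]
side relief [(0.68, [520.7, 111.9, 107.9]), (0.67, [484.5, -198.0, 186.4]), (0.6, [314.1, -275.7, 59.0]), (0.35, [451.4, -219.1, 135.2])]
side 0.85 706 362.6 195.0 352 373 174 215
side 0.7 815 329.1 161.7 317 341 138 183
side 0.65 499 340.4 184.2 330 348 162 201
side 0.21 398 229.0 221.7 191 255 218 227
org 289 117
top neck [(0.66, [456.9, -214.6, 253.1]), (0.44, [428.1, -352.8, 121.5]), (0.23, [451.4, -215.6, 134.8])]
top foot [(0.47, [453.4, -217.0, 133.8])]
top column [(0.65, [453.6, -218.2, 137.6]), (0.57, [430.3, -358.2, -1.5]), (0.53, [343.5, -265.0, -0.1])]
top relief [(0.65, [409.2, -326.8, 53.0]), (0.43, [310.9, -267.3, 56.8]), (0.41, [482.9, -203.9, 188.7])]
top 0.58 116 346.2 235.9 339 360 227 248
```

View pics/lift.png

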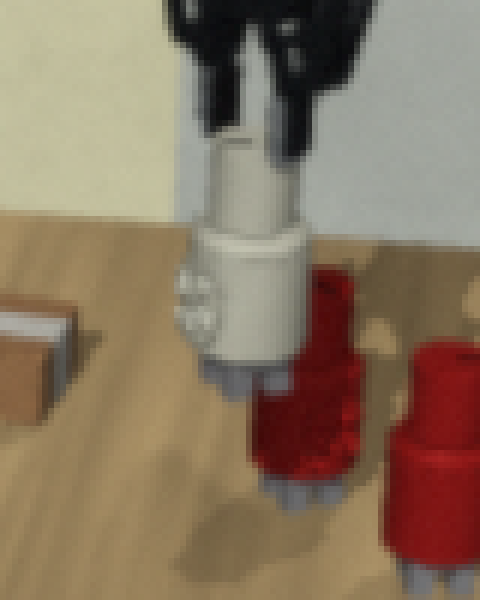

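The column is held upright by the neck: crop (255,250), relief at left (195,305), underside about 134 mm up. Carrying it to the rig.

Request:
{"name": "step_arm", "arguments": {
  "increments": [
    {"dx": 0.92, "dy": -0.49, "dz": 0, "wx": 0, "wy": 0, "wz": 0},
    {"dx": 0.92, "dy": -0.49, "dz": 0, "wx": 0, "wy": 0, "wz": 0},
    {"dx": 0.92, "dy": -0.49, "dz": 0, "wx": 0, "wy": 0, "wz": 0},
    {"dx": 0.92, "dy": -0.49, "dz": 0, "wx": 0, "wy": 0, "wz": 0},
    {"dx": 0.92, "dy": -0.49, "dz": 0, "wx": 0, "wy": 0, "wz": 0}
  ]
}}

```text
time_s: 9.1
eef_pos: [483.2, -91.8, 262.2]
ee_rot: [0.0, 0.906, 0.423, 0.0]
force: [0.3, -0.1, -3.4]
grip_width: 0.499
grip_force: 61.6
```

Request:
{"name": "step_arm", "arguments": {
  "increments": [
    {"dx": 0.92, "dy": -0.49, "dz": 0, "wx": 0, "wy": 0, "wz": 0},
    {"dx": 0.92, "dy": -0.49, "dz": 0, "wx": 0, "wy": 0, "wz": 0},
    {"dx": 0.92, "dy": -0.49, "dz": 0, "wx": 0, "wy": 0, "wz": 0},
    {"dx": 0.92, "dy": -0.49, "dz": 0, "wx": 0, "wy": 0, "wz": 0},
    {"dx": 0.92, "dy": -0.49, "dz": 0, "wx": 0, "wy": 0, "wz": 0}
  ]
}}

```text
time_s: 9.6
eef_pos: [510.2, 35.7, 262.1]
ee_rot: [0.0, 0.906, 0.423, 0.0]
force: [0.7, 0.1, -2.9]
grip_width: 0.498
grip_force: 61.6
```

Request:
{"name": "step_arm", "arguments": {
  "increments": [
    {"dx": 0.92, "dy": -0.5, "dz": 0, "wx": 0, "wy": 0, "wz": 0},
    {"dx": 0.92, "dy": -0.5, "dz": 0, "wx": 0, "wy": 0, "wz": 0},
    {"dx": 0.83, "dy": -0.5, "dz": 0, "wx": 0, "wy": 0, "wz": 0},
    {"dx": 0, "dy": 0, "dz": 0, "wx": 0, "wy": 0, "wz": -1},
    {"dx": 0, "dy": 0, "dz": 0, "wx": 0, "wy": 0, "wz": -1}
  ]
}}

```text
time_s: 10.1
eef_pos: [524.2, 110.6, 261.9]
ee_rot: [-0.0, 0.856, 0.517, -0.0]
force: [-0.7, 0.6, -3.6]
grip_width: 0.495
grip_force: 61.7
```

Request:
{"name": "step_arm", "arguments": {
  "increments": [
    {"dx": 0, "dy": 0, "dz": 0, "wx": 0, "wy": 0, "wz": -1},
    {"dx": 0, "dy": 0, "dz": 0, "wx": 0, "wy": 0, "wz": -1},
    {"dx": 0, "dy": 0, "dz": 0, "wx": 0, "wy": 0, "wz": -1},
    {"dx": 0, "dy": 0, "dz": 0, "wx": 0, "wy": 0, "wz": -1},
    {"dx": 0, "dy": 0, "dz": 0, "wx": 0, "wy": 0, "wz": -1}
  ]
}}

```text
time_s: 10.6
eef_pos: [524.3, 109.9, 262.1]
ee_rot: [-0.0, 0.693, 0.721, -0.0]
force: [0.4, -0.1, -3.2]
grip_width: 0.496
grip_force: 61.7
```

Request:
{"name": "step_arm", "arguments": {
  "increments": [
    {"dx": 0, "dy": 0, "dz": 0, "wx": 0, "wy": 0, "wz": -1},
    {"dx": 0, "dy": 0, "dz": 0, "wx": 0, "wy": 0, "wz": -1},
    {"dx": 0, "dy": 0, "dz": 0, "wx": 0, "wy": 0, "wz": -1},
    {"dx": 0, "dy": 0, "dz": 0, "wx": 0, "wy": 0, "wz": -1},
    {"dx": 0, "dy": 0, "dz": 0, "wx": 0, "wy": 0, "wz": -1}
  ]
}}

```text
time_s: 11.1
eef_pos: [524.3, 109.9, 262.0]
ee_rot: [-0.0, 0.483, 0.876, -0.0]
force: [-0.3, -0.4, -2.8]
grip_width: 0.499
grip_force: 61.7
```

Request:
{"name": "step_arm", "arguments": {
  "increments": [
    {"dx": 0, "dy": 0, "dz": 0, "wx": 0, "wy": 0, "wz": -1},
    {"dx": 0, "dy": 0, "dz": 0, "wx": 0, "wy": 0, "wz": -1},
    {"dx": 0, "dy": 0, "dz": 0, "wx": 0, "wy": 0, "wz": -1},
    {"dx": 0, "dy": 0, "dz": 0, "wx": 0, "wy": 0, "wz": -0.17},
    {"dx": 0, "dy": 0, "dz": 0, "wx": 0, "wy": 0, "wz": 0}
  ]
}}

```text
time_s: 11.6
eef_pos: [524.3, 109.9, 262.1]
ee_rot: [-0.0, 0.335, 0.942, -0.0]
force: [-0.1, -0.7, -3.6]
grip_width: 0.495
grip_force: 61.7
```

Run:
```python
from h import *
go((524,110,235),51)
T=[];S=[]
for n in("side","top"):
    c=eyes.capture(n); cv2.imwrite(f"pics/{n}3.png",c["frame"])
    for l in("neck","foot","relief","spigot_tip","column"):
        print(n,l,[(round(d["p"],2),w(c,d["point"]).round(1).tolist()) for d in eyes.landmark_of(n,l) if np.hypot(*(w(c,d["point"])[:2]-[524,110]))<60])
    if n=="side":
        u,v=pix(c,(524,110,150)).astype(int); A=cv2.resize(c["frame"][v-40:v+40,u-32:u+32],(480,600),interpolation=cv2.INTER_NEAREST); print("org",u-32,v-40,"spig pix",pix(c,(524,110,105)),"foot",pix(c,(524,110,134)),pix(c,(524,110,272))); cv2.imwrite("pics/over.png",A)
```

```text
t 11.6 p [524.3 109.9 262.1] yang 50.9 tilt 0.0 F [-0.1 -0.7 -3.6] T [ 0.01 -0.   -0.05] w 42.3 gf 61.7 q6 -0.9
need units dx,dy,dz [ 0.01 -0.    1.08] wz -0.01
side neck [(0.97, [526.0, 108.3, 254.1])]
side foot [(0.57, [527.9, 107.3, 134.6])]
side relief [(0.7, [507.1, 142.2, 185.8])]
side spigot_tip [(0.97, [520.2, 109.9, 110.8])]
side column [(0.63, [521.8, 110.0, 134.8])]
org 257 186 spig pix [289.07908377 240.4692232 ] foot [289.2443109  231.25871172] [290.07672482 184.85617272]
top neck [(0.49, [524.2, 112.3, 251.5]), (0.39, [522.0, 111.3, 138.4])]
top foot []
top relief [(0.55, [506.0, 133.5, 187.5])]
top spigot_tip [(0.92, [524.5, 109.3, 105.1])]
top column [(0.62, [524.5, 111.0, 135.5])]
```

View pics/over.png

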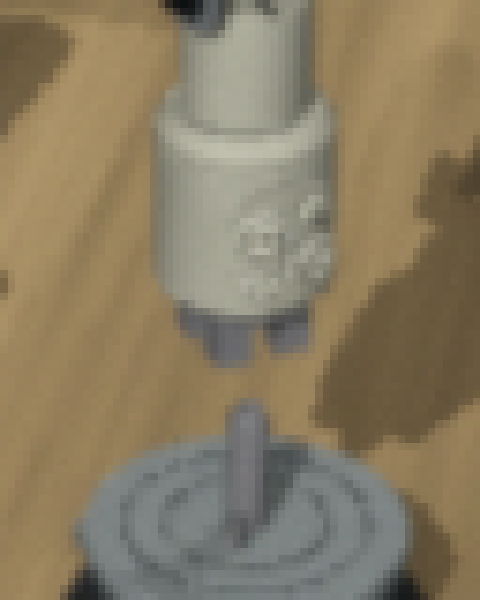

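The side crop shows the column axis at about x=245 over the spigot at about x=247, which is well aligned. The relief faces the scanner side. Lowering carefully.

Request:
{"name": "step_arm", "arguments": {
  "increments": [
    {"dx": 0, "dy": 0, "dz": 0.5, "wx": 0, "wy": 0, "wz": 0},
    {"dx": 0, "dy": 0, "dz": 0.4, "wx": 0, "wy": 0, "wz": 0},
    {"dx": 0, "dy": 0, "dz": 0.1, "wx": 0, "wy": 0, "wz": 0},
    {"dx": 0, "dy": 0, "dz": 0.1, "wx": 0, "wy": 0, "wz": 0},
    {"dx": 0, "dy": 0, "dz": 0.1, "wx": 0, "wy": 0, "wz": 0}
  ]
}}

```text
time_s: 12.7
eef_pos: [524.4, 109.9, 232.0]
ee_rot: [0.0, 0.334, 0.943, 0.0]
force: [-0.6, 0.1, -2.9]
grip_width: 0.499
grip_force: 61.7
```

Request:
{"name": "step_arm", "arguments": {
  "increments": [
    {"dx": 0, "dy": 0, "dz": 0.1, "wx": 0, "wy": 0, "wz": 0},
    {"dx": 0, "dy": 0, "dz": 0.1, "wx": 0, "wy": 0, "wz": 0},
    {"dx": 0, "dy": 0, "dz": 0.1, "wx": 0, "wy": 0, "wz": 0}
  ]
}}

```text
time_s: 13.0
eef_pos: [524.3, 109.9, 224.5]
ee_rot: [0.0, 0.334, 0.943, 0.0]
force: [-0.7, -0.6, -2.5]
grip_width: 0.502
grip_force: 61.7
```

```bash
python3 -c "
from h import *
go((524,110,200),51)"
```

```text
t 13.0 p [524.3 109.9 224.5] yang 51.0 tilt 0.0 F [-0.7 -0.6 -2.5] T [ 0.02  0.01 -0.02] w 42.9 gf 61.7 q6 -0.9
need units dx,dy,dz [ 0.01 -0.    0.98] wz 0.0
```

Request:
{"name": "step_arm", "arguments": {
  "increments": [
    {"dx": 0, "dy": 0, "dz": 0.15, "wx": 0, "wy": 0, "wz": 0},
    {"dx": 0, "dy": 0, "dz": 0.2, "wx": 0, "wy": 0, "wz": 0},
    {"dx": 0, "dy": 0, "dz": 0.2, "wx": 0, "wy": 0, "wz": 0},
    {"dx": 0, "dy": 0, "dz": 0.2, "wx": 0, "wy": 0, "wz": 0},
    {"dx": 0, "dy": 0, "dz": 0.2, "wx": 0, "wy": 0, "wz": 0}
  ]
}}

```text
time_s: 13.5
eef_pos: [524.2, 109.9, 200.4]
ee_rot: [-0.0, 0.334, 0.943, -0.0]
force: [0.9, -0.1, -2.9]
grip_width: 0.497
grip_force: 61.7
```

Request:
{"name": "step_arm", "arguments": {
  "increments": [
    {"dx": 0, "dy": 0, "dz": 0.1, "wx": 0, "wy": 0, "wz": 0},
    {"dx": 0, "dy": 0, "dz": 0.04, "wx": 0, "wy": 0, "wz": 0},
    {"dx": 0, "dy": 0, "dz": 0.04, "wx": 0, "wy": 0, "wz": 0}
  ]
}}

```text
time_s: 13.8
eef_pos: [524.3, 109.9, 196.4]
ee_rot: [0.0, 0.334, 0.943, -0.0]
force: [-0.8, 0.3, -3.4]
grip_width: 0.493
grip_force: 61.7
```

```bash
python3 -c "
from h import *
go((524,110,192),51)"
```

```text
t 13.8 p [524.3 109.9 196.4] yang 51.0 tilt 0.01 F [-0.8  0.3 -3.4] T [-0.06  0.15  0.02] w 42.1 gf 61.7 q6 -0.9
need units dx,dy,dz [ 0.01 -0.    0.17] wz 0.0
```

Request:
{"name": "step_arm", "arguments": {
  "increments": [
    {"dx": 0, "dy": 0, "dz": 0.04, "wx": 0, "wy": 0, "wz": 0},
    {"dx": 0, "dy": 0, "dz": 0.04, "wx": 0, "wy": 0, "wz": 0},
    {"dx": 0, "dy": 0, "dz": 0.04, "wx": 0, "wy": 0, "wz": 0}
  ]
}}

```text
time_s: 14.1
eef_pos: [524.3, 109.9, 193.4]
ee_rot: [0.0, 0.334, 0.943, 0.0]
force: [-0.9, -0.1, -2.7]
grip_width: 0.494
grip_force: 61.7
```

Request:
{"name": "step_arm", "arguments": {
  "increments": [
    {"dx": 0, "dy": 0, "dz": 0.04, "wx": 0, "wy": 0, "wz": 0}
  ]
}}

```text
time_s: 14.2
eef_pos: [524.3, 109.9, 192.4]
ee_rot: [0.0, 0.334, 0.943, 0.0]
force: [-0.2, -0.6, 1.3]
grip_width: 0.493
grip_force: 62.2
```

Request:
{"name": "step_arm", "arguments": {
  "increments": [
    {"dx": 0, "dy": 0, "dz": 0.03, "wx": 0, "wy": 0, "wz": 0}
  ]
}}

```text
time_s: 14.3
eef_pos: [524.6, 109.8, 192.2]
ee_rot: [0.001, 0.334, 0.943, 0.0]
force: [-0.5, 0.2, 5.5]
grip_width: 0.498
grip_force: 62.6
```

Request:
{"name": "step_arm", "arguments": {
  "increments": [
    {"dx": 0, "dy": 0, "dz": 0, "wx": 0, "wy": 0, "wz": -0.5},
    {"dx": 0, "dy": 0, "dz": 0, "wx": 0, "wy": 0, "wz": -0.5}
  ]
}}

```text
time_s: 14.5
eef_pos: [524.5, 109.7, 192.3]
ee_rot: [0.001, 0.283, 0.959, -0.0]
force: [-1.1, -0.3, 3.0]
grip_width: 0.498
grip_force: 62.3
```

Request:
{"name": "step_arm", "arguments": {
  "increments": [
    {"dx": 0, "dy": 0, "dz": 0, "wx": 0, "wy": 0, "wz": -0.5},
    {"dx": 0, "dy": 0, "dz": 0, "wx": 0, "wy": 0, "wz": -0.5}
  ]
}}

```text
time_s: 14.7
eef_pos: [524.5, 109.7, 192.3]
ee_rot: [0.001, 0.232, 0.973, -0.0]
force: [-0.8, -2.0, 2.9]
grip_width: 0.499
grip_force: 62.3
```

```bash
python3 -c "
from h import *
go((524,110,192),51)"
```

```text
t 14.7 p [524.5 109.7 192.3] yang 63.1 tilt 0.07 F [-0.8 -2.   2.9] T [-0.42  0.41 -0.1 ] w 42.6 gf 62.3 q6 -1.11
need units dx,dy,dz [0.02 0.   0.01] wz 2.02
```

Request:
{"name": "step_arm", "arguments": {
  "increments": [
    {"dx": 0, "dy": 0, "dz": 0, "wx": 0, "wy": 0, "wz": -0.5},
    {"dx": 0, "dy": 0, "dz": 0, "wx": 0, "wy": 0, "wz": -0.5}
  ]
}}

```text
time_s: 14.9
eef_pos: [524.6, 109.7, 192.3]
ee_rot: [0.001, 0.181, 0.983, -0.0]
force: [-0.5, -0.7, 2.0]
grip_width: 0.495
grip_force: 62.3
```

Request:
{"name": "step_arm", "arguments": {
  "increments": [
    {"dx": 0, "dy": 0, "dz": 0, "wx": 0, "wy": 0, "wz": -0.5},
    {"dx": 0, "dy": 0, "dz": 0, "wx": 0, "wy": 0, "wz": -0.5}
  ]
}}

```text
time_s: 15.1
eef_pos: [524.6, 109.8, 192.2]
ee_rot: [0.001, 0.129, 0.992, 0.0]
force: [-0.9, 0.3, 1.2]
grip_width: 0.497
grip_force: 62.2
```

Request:
{"name": "step_arm", "arguments": {
  "increments": [
    {"dx": 0, "dy": 0, "dz": 0, "wx": 0, "wy": 0, "wz": -0.5},
    {"dx": 0, "dy": 0, "dz": 0, "wx": 0, "wy": 0, "wz": -0.5}
  ]
}}

```text
time_s: 15.3
eef_pos: [524.6, 109.8, 192.1]
ee_rot: [0.001, 0.077, 0.997, -0.0]
force: [-1.5, 0.4, 0.7]
grip_width: 0.495
grip_force: 62.2
```

```bash
python3 -c "
from h import *
go((524,110,192),51)"
```

```text
t 15.3 p [524.6 109.8 192.1] yang 81.1 tilt 0.07 F [-1.5  0.4  0.7] T [-0.13  0.23 -0.08] w 42.3 gf 62.2 q6 -1.43
need units dx,dy,dz [0.02 0.   0.01] wz 5.02
```

Request:
{"name": "step_arm", "arguments": {
  "increments": [
    {"dx": 0, "dy": 0, "dz": 0.02, "wx": 0, "wy": 0, "wz": -0.5},
    {"dx": 0, "dy": 0, "dz": 0, "wx": 0, "wy": 0, "wz": -0.5}
  ]
}}

```text
time_s: 15.5
eef_pos: [524.7, 109.8, 191.9]
ee_rot: [0.001, 0.025, 1.0, -0.0]
force: [-0.7, -0.8, 2.6]
grip_width: 0.5
grip_force: 62.3
```

Request:
{"name": "step_arm", "arguments": {
  "increments": [
    {"dx": 0, "dy": 0, "dz": 0, "wx": 0, "wy": 0, "wz": -0.5},
    {"dx": 0, "dy": 0, "dz": 0, "wx": 0, "wy": 0, "wz": -0.5}
  ]
}}

```text
time_s: 15.7
eef_pos: [524.3, 109.9, 191.1]
ee_rot: [0.0, -0.027, 1.0, 0.0]
force: [-0.1, 0.9, -3.0]
grip_width: 0.496
grip_force: 61.7
```

Request:
{"name": "step_arm", "arguments": {
  "increments": [
    {"dx": 0, "dy": 0, "dz": 0, "wx": 0, "wy": 0, "wz": -0.5},
    {"dx": 0, "dy": 0, "dz": 0, "wx": 0, "wy": 0, "wz": -0.5}
  ]
}}

```text
time_s: 15.9
eef_pos: [524.2, 109.9, 190.9]
ee_rot: [-0.0, -0.08, 0.997, 0.0]
force: [-0.4, 0.4, -3.2]
grip_width: 0.498
grip_force: 61.7
```

Run:
```python
from h import *
go((524,110,192),51)
for n in("side","top"):
    c=eyes.capture(n)
    for l in("neck","relief","faceplate","column"):
        print(n,l,[(round(d["p"],2),w(c,d["point"]).round(1).tolist()) for d in eyes.landmark_of(n,l) if np.hypot(*(w(c,d["point"])[:2]-[524,110]))<60])
```

```text
t 15.9 p [524.2 109.9 190.9] yang 99.1 tilt 0.02 F [-0.4  0.4 -3.2] T [ 0.03  0.17 -0.02] w 42.5 gf 61.7 q6 -1.74
need units dx,dy,dz [ 0.01  0.   -0.04] wz 8.02
side neck [(0.83, [527.0, 110.9, 183.2])]
side relief [(0.73, [495.0, 116.5, 119.1])]
side faceplate [(0.96, [519.8, 112.5, 62.2]), (0.55, [525.7, 108.2, 185.0])]
side column [(0.55, [519.5, 110.0, 63.2])]
top neck [(0.4, [525.7, 111.7, 181.6])]
top relief []
top faceplate [(0.94, [525.7, 114.0, 56.9])]
top column [(0.35, [522.7, 112.4, 67.6])]
```

The force dropped to free weight near yaw 93–99, so the slot is over the pin. Backing off 3° and lowering.

Request:
{"name": "step_arm", "arguments": {
  "increments": [
    {"dx": 0, "dy": 0, "dz": 0, "wx": 0, "wy": 0, "wz": 0.5},
    {"dx": 0, "dy": 0, "dz": 0.04, "wx": 0, "wy": 0, "wz": 0},
    {"dx": 0, "dy": 0, "dz": 0.04, "wx": 0, "wy": 0, "wz": 0}
  ]
}}

```text
time_s: 16.7
eef_pos: [524.3, 109.8, 189.1]
ee_rot: [0.0, -0.053, 0.999, -0.0]
force: [-0.5, 0.9, -3.5]
grip_width: 0.495
grip_force: 61.7
```

Request:
{"name": "step_arm", "arguments": {
  "increments": [
    {"dx": 0, "dy": 0, "dz": 0.04, "wx": 0, "wy": 0, "wz": 0},
    {"dx": 0, "dy": 0, "dz": 0.04, "wx": 0, "wy": 0, "wz": 0}
  ]
}}

```text
time_s: 16.9
eef_pos: [524.3, 109.9, 187.0]
ee_rot: [-0.0, -0.053, 0.999, 0.0]
force: [-1.4, -0.1, -3.1]
grip_width: 0.494
grip_force: 61.7
```

Request:
{"name": "step_arm", "arguments": {
  "increments": [
    {"dx": 0, "dy": 0, "dz": 0.04, "wx": 0, "wy": 0, "wz": 0},
    {"dx": 0, "dy": 0, "dz": 0.04, "wx": 0, "wy": 0, "wz": 0}
  ]
}}

```text
time_s: 17.1
eef_pos: [524.3, 109.9, 185.0]
ee_rot: [-0.0, -0.053, 0.999, 0.0]
force: [0.4, -0.2, -2.8]
grip_width: 0.497
grip_force: 61.7
```

Request:
{"name": "step_arm", "arguments": {
  "increments": [
    {"dx": 0, "dy": 0, "dz": 0.04, "wx": 0, "wy": 0, "wz": 0}
  ]
}}

```text
time_s: 17.2
eef_pos: [524.3, 109.9, 184.0]
ee_rot: [-0.0, -0.053, 0.999, 0.0]
force: [-0.3, 0.0, -3.2]
grip_width: 0.5
grip_force: 61.7
```

Request:
{"name": "step_arm", "arguments": {
  "increments": [
    {"dx": 0, "dy": 0, "dz": 0.04, "wx": 0, "wy": 0, "wz": 0}
  ]
}}

```text
time_s: 17.3
eef_pos: [524.6, 109.9, 183.7]
ee_rot: [0.001, -0.053, 0.999, -0.0]
force: [-2.4, -0.5, 7.3]
grip_width: 0.496
grip_force: 62.8
```

Request:
{"name": "step_arm", "arguments": {
  "increments": [
    {"dx": 0, "dy": 0, "dz": 0.02, "wx": 0, "wy": 0, "wz": 0}
  ]
}}

```text
time_s: 17.4
eef_pos: [524.7, 109.9, 183.7]
ee_rot: [0.001, -0.053, 0.999, -0.0]
force: [-3.2, -0.2, 8.1]
grip_width: 0.495
grip_force: 63.0
```

```bash
python3 -c "
from h import *
go((524,110,183),51)"
```

```text
t 17.4 p [524.7 109.9 183.7] yang 96.0 tilt 0.11 F [-3.2 -0.2  8.1] T [-0.   0.5  0. ] w 42.3 gf 63.0 q6 -1.69
need units dx,dy,dz [0.03 0.01 0.03] wz 7.5
```

Home: the foot dropped 8.6 mm to the faceplate. Relaxing the pressure, then turning back 45° to face the scanner with a firmer grip.

Request:
{"name": "step_arm", "arguments": {
  "increments": [
    {"dx": 0, "dy": 0, "dz": -0.05, "wx": 0, "wy": 0, "wz": 0},
    {"dx": 0, "dy": 0, "dz": 0, "wx": 0, "wy": 0, "wz": 0.3},
    {"dx": 0, "dy": 0, "dz": 0, "wx": 0, "wy": 0, "wz": 0.4},
    {"dx": 0, "dy": 0, "dz": 0, "wx": 0, "wy": 0, "wz": 0.4},
    {"dx": 0, "dy": 0, "dz": 0, "wx": 0, "wy": 0, "wz": 0.4}
  ],
  "squeeze": 90
}}

```text
time_s: 17.9
eef_pos: [524.4, 110.0, 184.1]
ee_rot: [0.0, 0.027, 1.0, 0.0]
force: [-1.7, -0.2, 1.0]
grip_width: 0.481
grip_force: 91.5
```

Request:
{"name": "step_arm", "arguments": {
  "increments": [
    {"dx": 0, "dy": 0, "dz": 0, "wx": 0, "wy": 0, "wz": 0.5},
    {"dx": 0, "dy": 0, "dz": 0, "wx": 0, "wy": 0, "wz": 0.5},
    {"dx": 0, "dy": 0, "dz": 0, "wx": 0, "wy": 0, "wz": 0.5},
    {"dx": 0, "dy": 0, "dz": 0, "wx": 0, "wy": 0, "wz": 0.5},
    {"dx": 0, "dy": 0, "dz": 0, "wx": 0, "wy": 0, "wz": 0.5}
  ]
}}

```text
time_s: 18.4
eef_pos: [524.4, 109.9, 184.1]
ee_rot: [0.0, 0.157, 0.988, -0.0]
force: [-0.1, -0.2, 0.9]
grip_width: 0.479
grip_force: 91.5
```

```bash
python3 -c "
from h import *
go((524,110,184),51)"
```

```text
t 18.4 p [524.4 109.9 184.1] yang 71.9 tilt 0.03 F [-0.1 -0.2  0.9] T [-0.12  0.31  0.26] w 40.9 gf 91.5 q6 -1.27
need units dx,dy,dz [0.02 0.   0.  ] wz 3.49
```

Request:
{"name": "step_arm", "arguments": {
  "increments": [
    {"dx": 0, "dy": 0, "dz": 0, "wx": 0, "wy": 0, "wz": 0.5},
    {"dx": 0, "dy": 0, "dz": 0, "wx": 0, "wy": 0, "wz": 0.5},
    {"dx": 0, "dy": 0, "dz": 0, "wx": 0, "wy": 0, "wz": 0.5},
    {"dx": 0, "dy": 0, "dz": 0, "wx": 0, "wy": 0, "wz": 0.5},
    {"dx": 0, "dy": 0, "dz": 0, "wx": 0, "wy": 0, "wz": 0.5}
  ]
}}

```text
time_s: 18.9
eef_pos: [524.3, 109.8, 184.1]
ee_rot: [0.0, 0.285, 0.959, -0.0]
force: [-1.6, -0.2, 1.1]
grip_width: 0.48
grip_force: 91.5
```

Request:
{"name": "step_arm", "arguments": {
  "increments": [
    {"dx": 0, "dy": 0, "dz": 0, "wx": 0, "wy": 0, "wz": 0.5},
    {"dx": 0, "dy": 0, "dz": 0, "wx": 0, "wy": 0, "wz": 0.5},
    {"dx": 0, "dy": 0, "dz": 0, "wx": 0, "wy": 0, "wz": 0}
  ]
}}

```text
time_s: 19.2
eef_pos: [524.3, 109.8, 184.1]
ee_rot: [0.0, 0.334, 0.943, -0.0]
force: [-1.8, -1.6, 2.2]
grip_width: 0.481
grip_force: 91.6
```

Run:
```python
from h import *
go((524,110,184),51)
acc={}
for k in range(5):
  for n in("side","top"):
    c=eyes.capture(n)
    for l in("neck","relief","foot","scanner_lens"):
        for d in eyes.landmark_of(n,l):
            p=w(c,d["point"]); 
            if np.hypot(*(p[:2]-[524,110]))<60 or l=="scanner_lens": acc.setdefault((l,n),[]).append(p); break
for k,v in acc.items(): print(k,len(v),np.mean(v,0).round(1),np.std(v,0).round(1))
```

```text
t 19.2 p [524.3 109.8 184.1] yang 51.0 tilt 0.02 F [-1.8 -1.6  2.2] T [-0.24  0.44  0.2 ] w 41.1 gf 91.6 q6 -0.9
need units dx,dy,dz [ 0.01 -0.    0.  ] wz 0.0
('neck', 'side') 5 [525.4 107.8 156.2] [ 2.6  1.4 43.7]
('relief', 'side') 5 [505.9 139.2 109.6] [1.7 1.1 0.9]
('foot', 'side') 5 [522.6 111.2  58.1] [1.8 0.7 1.4]
('scanner_lens', 'side') 4 [405.5 270.7 111.7] [0.5 2.4 1. ]
('neck', 'top') 5 [525.3 111.  174.1] [1.3 1.6 1.7]
('relief', 'top') 5 [503.5 135.2 108.3] [1.1 0.5 1.2]
('scanner_lens', 'top') 5 [403.8 269.2 107. ] [1.7 1.6 1.7]
```

The relief direction measures about 125.5°, against 126.3° for the lens. Releasing and rising clear.

Request:
{"name": "step_arm", "arguments": {
  "increments": [
    {"dx": 0, "dy": 0, "dz": 0, "wx": 0, "wy": 0, "wz": 0},
    {"dx": 0, "dy": 0, "dz": 0, "wx": 0, "wy": 0, "wz": 0},
    {"dx": 0, "dy": 0, "dz": 0, "wx": 0, "wy": 0, "wz": 0},
    {"dx": 0, "dy": 0, "dz": 0, "wx": 0, "wy": 0, "wz": 0},
    {"dx": 0, "dy": 0, "dz": 0, "wx": 0, "wy": 0, "wz": 0}
  ],
  "fingers": 72
}}

```text
time_s: 22.2
eef_pos: [524.3, 109.9, 183.8]
ee_rot: [0.0, 0.334, 0.943, 0.0]
force: [0.2, -0.5, -0.3]
grip_width: 0.843
grip_force: 0.0
```

Request:
{"name": "step_arm", "arguments": {
  "increments": [
    {"dx": 0, "dy": 0, "dz": -0.3, "wx": 0, "wy": 0, "wz": 0},
    {"dx": 0, "dy": 0, "dz": -0.6, "wx": 0, "wy": 0, "wz": 0},
    {"dx": 0, "dy": 0, "dz": -1, "wx": 0, "wy": 0, "wz": 0},
    {"dx": 0, "dy": 0, "dz": -1, "wx": 0, "wy": 0, "wz": 0},
    {"dx": 0, "dy": 0, "dz": -1, "wx": 0, "wy": 0, "wz": 0}
  ]
}}

```text
time_s: 22.7
eef_pos: [524.2, 109.9, 283.0]
ee_rot: [0.0, 0.334, 0.943, 0.0]
force: [-1.3, -1.5, -0.3]
grip_width: 0.844
grip_force: 0.0
```

Run:
```python
from h import *
go((524,-60,260),51)
```

```text
t 22.7 p [524.2 109.9 283. ] yang 51.0 tilt 0.04 F [-1.3 -1.5 -0.3] T [-0.01 -0.01  0.03] w 72.1 gf 0.0 q6 -0.9
need units dx,dy,dz [-4.27 -5.29  0.92] wz 0.0
```

Moving away sideways so the top camera sees the pencil line.

Request:
{"name": "step_arm", "arguments": {
  "increments": [
    {"dx": -0.7, "dy": -0.9, "dz": 0, "wx": 0, "wy": 0, "wz": 0},
    {"dx": -0.7, "dy": -0.9, "dz": 0, "wx": 0, "wy": 0, "wz": 0},
    {"dx": -0.7, "dy": -0.9, "dz": 0, "wx": 0, "wy": 0, "wz": 0},
    {"dx": -0.7, "dy": -0.9, "dz": 0, "wx": 0, "wy": 0, "wz": 0},
    {"dx": -0.7, "dy": -0.9, "dz": 0, "wx": 0, "wy": 0, "wz": 0}
  ]
}}

```text
time_s: 23.2
eef_pos: [521.4, -33.7, 282.0]
ee_rot: [0.0, 0.334, 0.943, 0.0]
force: [0.2, 0.7, -0.9]
grip_width: 0.845
grip_force: 0.0
```

Request:
{"name": "step_arm", "arguments": {
  "increments": [
    {"dx": -0.7, "dy": -0.9, "dz": 0, "wx": 0, "wy": 0, "wz": 0},
    {"dx": -0.7, "dy": -0.9, "dz": 0, "wx": 0, "wy": 0, "wz": 0},
    {"dx": 0, "dy": 0, "dz": 0, "wx": 0, "wy": 0, "wz": 0}
  ]
}}

```text
time_s: 23.5
eef_pos: [520.3, -92.3, 281.7]
ee_rot: [0.0, 0.335, 0.942, -0.0]
force: [0.2, 1.1, 0.5]
grip_width: 0.845
grip_force: 0.0
```

Run:
```python
from h import *
acc={}
for k in range(5):
  for n in("side","top"):
    c=eyes.capture(n)
    for l in("neck","relief","foot","scanner_lens"):
        for d in eyes.landmark_of(n,l):
            p=w(c,d["point"]); 
            if np.hypot(*(p[:2]-[524,110]))<60 or l=="scanner_lens": acc.setdefault((l,n),[]).append(p); break
for k,v in acc.items(): print(k,len(v),np.mean(v,0).round(1),np.std(v,0).round(1))
t=eyes.capture("top"); s=eyes.capture("side")
go((524,110,184))
print("top ctr pix",pix(t,(524,110,193)),"30deg line end",pix(t,(524+23*np.cos(2.2),110+23*np.sin(2.2),193)))
def z(c,X,r,S):
    u,v=np.round(pix(c,X)).astype(int); print("org",u-r,v-r); return cv2.resize(c["frame"][v-r:v+r,u-r:u+r],(S,S),interpolation=cv2.INTER_NEAREST)
cv2.imwrite("pics/fin.png",np.hstack([z(t,(524,110,193),16,400),z(s,(500,140,110),50,400)]))
# dark pencil pixels
g=cv2.cvtColor(t["frame"],cv2.COLOR_BGR2GRAY).astype(float); u0,v0=pix(t,(524,110,193))
V,U=np.mgrid[0:420,0:560]; m=np.hypot(U-u0,V-v0)<6.3
wt=np.where(m,np.clip(np.median(g[m])-25-g,0,None),0)
P=np.array([atz(t,u,v,193)[:2] for v,u in zip(*np.nonzero(wt))]); W=wt[wt>0]
mu=(P*W[:,None]).sum(0)/W.sum(); C=((P-mu).T*W)@(P-mu); e=np.linalg.eigh(C)
print(len(W),mu.round(1),"line ang",np.degrees(np.arctan2(*e[1][:,1][::-1])).round(1),"from axis",np.degrees(np.arctan2(*(mu-[524,110])[::-1])).round(1))
```

```text
('neck', 'side') 5 [523.9 109.3 175.3] [1.1 1.1 1.4]
('relief', 'side') 5 [502.4 138.6 108.1] [1.  1.2 1.7]
('foot', 'side') 2 [523.5 109.   57.2] [1.  1.4 0.7]
('scanner_lens', 'side') 5 [429.2 239.  109.5] [45.6 64.7  1.7]
('neck', 'top') 5 [523.7 111.6 174. ] [0.5 0.9 1.8]
('relief', 'top') 5 [505.3 134.8 107.6] [1.8 0.7 0.5]
('scanner_lens', 'top') 5 [404.1 270.1 105.9] [1.2 1.3 0.8]
t 26.1 p [520.4 -89.6 281.3] yang 51.0 tilt 0.0 F [-0.   0.1 -0.2] T [-0.   -0.01  0.03] w 72.1 gf 0.0 q6 -1.28
need units dx,dy,dz [4.91 6.3  3.89] wz None
top ctr pix [234.71037648 214.89332679] 30deg line end [228.13492697 219.60827712]
org 219 199
org 246 196
10 [517.7 118. ] line ang 128.4 from axis 128.1
```

View pics/fin.png

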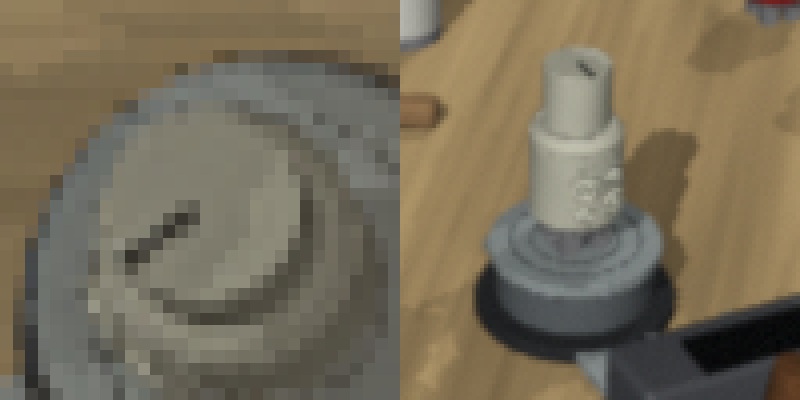

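The final view shows the column upright on the faceplate with the foot down. The pencil line is at about 128° and the scanner direction about 126.6°, so the error is well inside 0.12 rad. Handing in.

```bash
python3 -c "
from rig import finish_job
print(finish_job())"
```

```text
the job is handed in; nothing more can be done
None
```

The column is down fully home over the drive pin, released, with its relief about 1–2° off the scanner direction by camera; the job is handed in, and no verdict came back.

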